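# Sweep the loose board magnets into the catch tray

## Task

Clear the three loose white board magnets off the counter: sweep them with your closed fingers into the low three-walled tray until each lies wholly inside it, past its open edge. Slide them flat along the counter, never lifting or tipping one up, and leave the eraser, the pin jar, the tape roll and everything else standing where they are.

Things in the scene. Friction and masses are not known exactly. Their poses are not given: they have to be found in the camera images.
- magnet_a: Loose round white plastic board magnet with a flat grey spot on top (not sticking to anything here), a flat disc 36 mm in diameter and 16 mm high, about 35 g, lying flat on the counter; origin at the centre of its underside. It lies nearest the tray.
- magnet_b: Loose round white plastic board magnet with a flat grey spot on top (not sticking to anything here), a flat disc 36 mm in diameter and 16 mm high, about 35 g, lying flat on the counter; origin at the centre of its underside. It lies farther from the tray than the eraser and jar do, on the robot's side.
- magnet_c: Loose round white plastic board magnet with a flat grey spot on top (not sticking to anything here), a flat disc 36 mm in diameter and 16 mm high, about 35 g, lying flat on the counter; origin at the centre of its underside. It lies farther from the tray than the eraser and jar do, on the side away from the robot.
- tray: Low aluminium catch tray fixed on the counter to the robot's left, open on the side towards the magnets: two side walls and a back wall, 30 mm high and 4 mm thick, and a paper-thin grey floor with no step at the open edge, so things slide in along the counter. Inside 170 mm wide and 110 mm deep. Origin on the counter at the middle of the open edge; its y axis points into the tray (inside is y 0 to 110 mm), its x axis runs along the open edge (inside is x -85 to 85 mm).
- eraser: Red eraser block, 50 mm (its x) by 22 mm (its y) by 20 mm high, loose on the counter between magnets b/c and the tray; origin at the centre of its underside. Leave it.
- jar: Glass pushpin jar with a domed tin lid, 47 mm in diameter, 58 mm high, loose, standing beside the way to the tray, eraser on one side and jar on the other (either way round), with a free gap between them; origin at the centre of its underside. Leave it.
- tape_roll: Roll of tape lying flat: ring 60 mm in outer diameter with a 28 mm hole, 18 mm high, loose, beyond magnet a; origin at the centre of its underside. Leave it.
- turntable: Chrome turntable, 260 mm in diameter, top at 30 mm, fixed at the far right; origin at the centre of its underside.
- stapler: White stapler, 150 mm long (its x), 65 mm high, loose on the turntable. Leave it.
- punch: Yellow hole punch, 115 mm (its x) by 60 mm, 70 mm high, loose on the turntable. Leave it.

How it is judged:
At the end, for the whole second after the job is handed in: All three magnets lie flat and at rest in the tray, each centre at least 16 mm past the open edge and between the side walls; every other loose thing is within 20 mm of where it started (y of magnet_a in the frame of tray between 0.016 and 0.1 m and x of magnet_a in the frame of tray between -0.075 and 0.075 m and height (world z) of each of magnet_a, magnet_b, magnet_c below 0.004 m and linear speed of each of magnet_a, magnet_b, magnet_c below 0.02 m/s and y of magnet_b in the frame of tray between 0.016 and 0.1 m and x of magnet_b in the frame of tray between -0.075 and 0.075 m and y of magnet_c in the frame of tray between 0.016 and 0.1 m and x of magnet_c in the frame of tray between -0.075 and 0.075 m and distance of each of eraser, jar, tape_roll, stapler, punch from where it was at the start of the episode below 0.02 m); the robot touches nothing.
It fails at once if a magnet is lifted or tipped up off the counter (underside centre more than 10 mm up) (height (world z) of any of magnet_a, magnet_b, magnet_c above 0.01 m).
It fails at once if the eraser, jar, tape roll, stapler or punch is moved more than 20 mm (distance of any of eraser, jar, tape_roll, stapler, punch from where it was at the start of the episode above 0.02 m).
It fails at once if the jar is tipped by more than 0.3 rad (angle between jar's own z axis and vertical above 0.3 rad).
It also fails if it takes over 72 s, if anything falls off the work surface, if the arm or the gripper's body presses on something with over 40 N, if the wrist force passes 120 N, or if a joint passes its speed limit or range.

## Robot

A 7-joint arm with a two-finger parallel gripper is mounted at the origin on the work surface. World frame = base frame: x ahead of the robot, y to its left, z up, the work surface at z = 0. Lengths are in m, angles in rad, forces in N, time in s.
With the tool pointing down it reaches from about 0.425 to 0.875 m from the base axis. Payload 4.7 kg.
Tool frame: the origin (TCP) lies between the finger pads; the fingertips stand 14 mm ahead of it and the grasp point (between the pads) lies 5 mm behind it; z points along the fingers, y is the line along which they close (so a half turn about z gives the same grasp; the last joint's range is limited). The gripper opens to 87 mm and grips with 3 to 60 N. Pads are 19 mm wide; open, the fingers measure 117 mm over their backs; the gripper's body (75 mm by 190 mm) begins 51 mm behind the grasp point.
Start: joints at [-1.137, 0.321, -0.07, 1.45, 0.023, 1.371, -0.057], TCP at [0.265, 0.594, 0.198] pointing down, gripper open.
Joint ranges: [-2.86, 2.86], [-0.3, 2.09], [-1.38, 1.24], [0.06, 2.45], [-1.56, 4.7], [0.09, 2.05], [-2.69, 2.69]. Speed limits (rad/s): [2.57, 2.57, 3.14, 3.14, 3.14, 3.14, 3.14].

## Interface

Orientations are given as a rotation vector (axis times angle).
In Python, from bench import ctrl gives the robot as it stands.
- The arm moves only by the tool step_arm, never from a script. Its argument "commands" is a list of rows, each an object with "travel": the shift along the tool's x, y, z in m, a list of three; "turn": the turn, a rotation vector about the tool's x, y, z in degrees, a list of three. A call has 1 to 5 rows; each row is the pose to reach, as a shift and turn from the pose commanded when the call began, along the tool's axes at that moment; what a row does not reach only later rows make up. A row lasts 1/10 s, in which the tool goes at most 50 mm and 8.59 degrees, less where a joint would pass 70% of its speed; a pose out of reach is approached as far as the arm can. A call with a gripper value outside its range is refused whole. "gripper" is the opening, from 0 (shut) to 1 (fully open), set as the call begins (left out, the last holds). The fingers move at their own pace and stop on an object; "force" is the grip in N (left out, the last holds). Time passes only in rows, so rows that repeat a pose let the fingers close. It gives the time, the measured TCP pose, the force, the opening and the grip force at its end, in the units of the state.
- ctrl.get_state(): the state, without advancing time (a new reading comes with each control period).
- ctrl.get_image(name): name is "scene" or "top" or "wrist"; returns the picture (384x512x3 uint8, red, green, blue); there is no depth.
- ctrl.camera_model(name): a dict with "fx", "fy", "cx", "cy" (pixels), "k1" (the pictures are not rectified: a ray, as slopes to the right and down, at radius r is drawn at 1 + k1 r^2 times it, then the intrinsics apply), "R" (3x3) and "t" (3): a world point X has camera coordinates R X + t; the wrist camera has in their place "T_tool_cam" (4x4, takes a point from camera to tool coordinates, whose origin is the TCP and whose axes are the flange's). Camera axes: x right, y down, z forward; pixel columns grow to the right and rows downward; lengths in m; the calibration is good to about 2 mm. A picture is of the moment at which its call begins: read the wrist's pose just before it. camera_model takes no time and is no camera call.
- ctrl.close_job(): hands the job in; it is judged then, once.
The state is a dict: "time": time; "joint_positions": joint angles; "qd": joint speeds; "joint_torque": joint torques, N m; "position": TCP position; "tool_rot": TCP orientation; "ft_force": force on the tool from outside, world axes, zero at the start; "torque": the same for the moment, N m; "grip_width": opening from 0.0 (shut) to 1.0 (fully open); "grip_force": force on a finger pad.
Only numpy, scipy, OpenCV 4.12 (cv2) and the standard library are available. Lean on these libraries where they do the work, as an engineer would, in place of code of your own. Each camera call takes 0.05 s, during which the arm holds its last target. There are 200 camera calls.

## Working session

There is one attempt and no reset: what is moved stays moved. The work goes in short steps, Python scripts to look and compute and a tool call to move; the robot and the scene stay as the last step left them, time stands still between calls to the robot, and variables do not carry over. Pictures are saved under pics/ and viewed, at most 10 in all, crops included, and the job is handed in when it is done.

Besides the shell and the picture viewer there is one more tool, called after "Request:" in YAML: its name, and indented under it one key for each argument. step_arm: Moves the arm, as the interface text tells. Its arguments: {"type":"object","properties":{"commands":{"type":"array"},"gripper":{"type":"number"},"force":{"type":"number"}},"required":["commands"]}

```bash
ls; mkdir -p pics; python3 - <<'E'
from bench import ctrl
import cv2,numpy as np
s=ctrl.get_state();print(s['time'],s['position'],s['tool_rot'],s['grip_width'])
for n in['top','scene']:
    im=ctrl.get_image(n);cv2.imwrite(f'pics/{n}0.png',im[:,:,::-1])
    print(n,ctrl.camera_model(n))
E
```

```text
pics
0.0 [0.26469122 0.59298651 0.19735159] [-6.54408489e-01 -3.07232307e+00  2.97515085e-03] 1.0009651968952207
top {'fx': 449.96963855145555, 'fy': 449.96963855145555, 'cx': 251.27498214143847, 'cy': 191.3705394647832, 'k1': 0.007503221753045136, 'R': array([[-8.66453229e-03, -9.99959713e-01, -2.34471188e-03],
       [-9.86285996e-01,  8.93248310e-03, -1.64803351e-01],
       [ 1.64817655e-01,  8.84612536e-04, -9.86323658e-01]]), 't': array([-0.20531433,  0.5535857 ,  1.49967115])}
scene {'fx': 386.27689964032345, 'fy': 386.27689964032345, 'cx': 251.86482283609436, 'cy': 194.78565538825626, 'k1': 0.0266901733476322, 'R': array([[-0.37446424,  0.9271565 , -0.01254405],
       [ 0.5666652 ,  0.21811736, -0.79455357],
       [-0.73393943, -0.30464018, -0.60706447]]), 't': array([ 0.4120843 , -0.2430535 ,  1.41793087])}
```

View pics/top0.png

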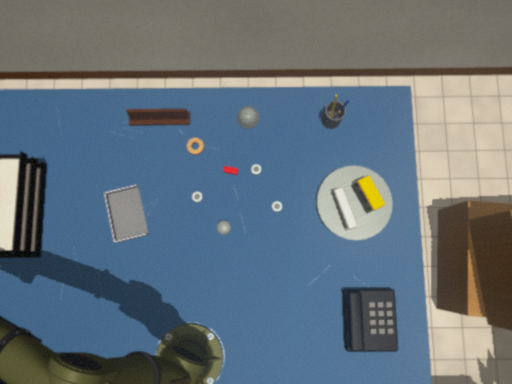

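View pics/scene0.png

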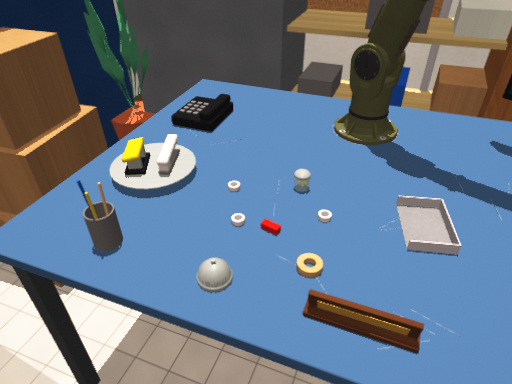

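The top view shows magnet a at pixel (197,197), b at (277,206) and c at (256,169). The eraser is at (231,170), the jar at (224,227), the tape roll at (195,146) and the tray around (126,213). The scene view agrees. Next I'll measure positions.

```bash
cat > h.py <<'E'
import cv2,numpy as np
from bench import ctrl
from scipy.spatial.transform import Rotation as Ro
def ray(n,px,z):
    m=ctrl.camera_model(n);d=(np.array(px,float)-[m['cx'],m['cy']])/[m['fx'],m['fy']]
    u=d.copy()
    for _ in range(9):u=d/(1+m['k1']*(u@u))
    o=-m['R'].T@m['t'];v=m['R'].T@np.array([*u,1]);return o+v*(z-o[2])/v[2]
def blobs(mask,lo=8,hi=2500):
    n,l,s,c=cv2.connectedComponentsWithStats(mask.astype('uint8'))
    return [(c[i].round(1),s[i][4],s[i][:4]) for i in range(1,n) if lo<s[i][4]<hi]
def masks(im):
    hsv=cv2.cvtColor(im,cv2.COLOR_RGB2HSV).astype(int);H,S,V=hsv[...,0],hsv[...,1],hsv[...,2]
    return dict(white=(S<60)&(V>130),red=((H<6)|(H>174))&(S>170)&(V>120),orange=(H>8)&(H<22)&(S>120)&(V>140))
E
python3 - <<'E'
from h import *
for n,roi in[('top',(90,130,300,250)),('scene',(190,160,470,285))]:
    im=cv2.imread(f'pics/{n}0.png')[:,:,::-1].copy()
    k=np.zeros(im.shape[:2],bool);k[roi[1]:roi[3],roi[0]:roi[2]]=1
    for c,m in masks(im).items():
        m=m&k
        m=cv2.morphologyEx(m.astype('uint8'),cv2.MORPH_CLOSE,np.ones((5,5))) if c=='white' else m
        for b in blobs(m): print(n,c,b[0],b[1],b[2],ray(n,b[0],.012).round(3))
im=cv2.imread('pics/top0.png')[120:260,90:300];cv2.imwrite('pics/c.png',cv2.resize(im,None,fx=3.8,fy=3.8,interpolation=cv2.INTER_CUBIC))
E
```

```text
top white [189.7 141.4] 23 [186 137  13  14] [0.741 0.008 0.012]
top white [199.9 144.6] 50 [192 139  13  11] [ 0.728 -0.028  0.012]
top white [255.7 169. ] 99 [251 164  11  11] [ 0.638 -0.227  0.012]
top white [125.3 213.1] 1860 [104 185  44  58] [0.485 0.229 0.012]
top white [196.9 196.3] 98 [192 191  11  11] [ 0.542 -0.019  0.012]
top white [276.4 205.9] 98 [271 201  11  11] [ 0.505 -0.297  0.012]
top white [223.4 227.2] 145 [217 221  14  13] [ 0.432 -0.113  0.012]
top red [230.3 169.8] 71 [224 167  14   7] [ 0.635 -0.137  0.012]
top orange [194.8 145.9] 110 [188 139  15  15] [ 0.724 -0.01   0.012]
scene white [192.  164.6] 56 [190 160   6  13] [ 0.456 -0.463  0.012]
scene white [301.4 175.9] 210 [294 169  17  17] [ 0.394 -0.125  0.012]
scene white [233.4 185.1] 113 [228 180  12  11] [ 0.51  -0.296  0.012]
scene white [425.8 223.4] 2018 [396 195  66  53] [0.486 0.228 0.012]
scene white [324.1 215. ] 145 [318 209  14  13] [ 0.547 -0.019  0.012]
scene white [237.5 218.6] 148 [231 213  14  13] [ 0.642 -0.225  0.012]
scene white [213.9 271.5] 778 [197 257  36  28] [ 0.827 -0.202  0.012]
scene red [270. 226.] 176 [261 219  20  15] [ 0.639 -0.137  0.012]
scene orange [310.  260.4] 29 [303 258  14   8] [ 0.716 -0.011  0.012]
scene orange [308.1 269.8] 38 [297 264  25   9] [ 0.745 -0.008  0.012]
```

View pics/c.png

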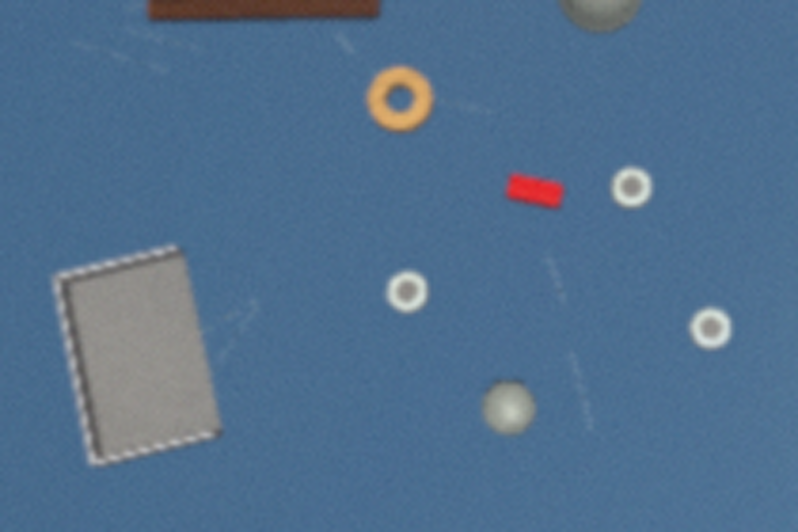

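```bash
python3 - <<'E'
from h import *
p=lambda x,y:(90+x/3.8,120+y/3.8)
for n,q,z in[('a',(196.9,196.3),.016),('b',(276.4,205.9),.016),('c',(255.7,169.),.016),('jar',(223.4,227.2),.052),('er',(230.3,169.8),.02),('tape',(194.8,145.9),.018),('openL',p(181,250),.03),('openR',p(219,435),.03),('backL',p(58,275),.03),('backR',p(95,463),.03),('turntable',(355,203),.03),('fL',p(183,258),0),('fR',p(217,431),0)]:
    print(n,ray('top',q,z).round(4))
print('jar scene',ray('scene',(301.4,173),.055).round(3))
R=Ro.from_rotvec(ctrl.get_state()['tool_rot']).as_matrix();print(R.round(3))
E
```

```text
a [ 0.541 -0.02   0.016]
b [ 0.5046 -0.2972  0.016 ]
c [ 0.6366 -0.2265  0.016 ]
jar [ 0.4289 -0.1151  0.052 ]
er [ 0.6337 -0.137   0.02  ]
tape [ 0.7222 -0.0107  0.018 ]
openL [0.5776 0.1848 0.03  ]
openR [0.4083 0.1451 0.03  ]
backL [0.5554 0.2962 0.03  ]
backR [0.3843 0.2554 0.03  ]
turntable [ 0.5104 -0.5678  0.03  ]
fL [0.5755 0.1904 0.    ]
fR [0.4142 0.1539 0.    ]
jar scene [ 0.441 -0.114  0.055]
[[-0.913  0.407 -0.001]
 [ 0.407  0.913 -0.002]
 [-0.    -0.002 -1.   ]]
```

Request:
step_arm:
  commands:
    - {"travel": [-0.035,-0.031,0],"turn": [0,0,8.4]}
    - {"travel": [-0.07,-0.062,0],"turn": [0,0,16.8]}
    - {"travel": [-0.105,-0.093,0],"turn": [0,0,25.2]}
    - {"travel": [-0.14,-0.124,0],"turn": [0,0,33.6]}
    - {"travel": [-0.175,-0.155,0],"turn": [0,0,42]}
  gripper: 0

```text
time: 0.6
position: [0.3619, 0.3786, 0.1981]
tool_rot: [-1.72, -2.629, 0.001]
ft_force: [0.9, 0.3, 0.1]
grip_width: 0.631
grip_force: 0.0
```

```bash
cat > d.py <<'E'
import sys
from h import *
s=ctrl.get_state();R=Ro.from_rotvec(s['tool_rot']).as_matrix()
print('t',round(s['time'],2),'pos',s['position'].round(4),'yaw',np.degrees(np.arctan2(R[1,0],R[0,0])).round(1),'tilt',R[:,2].round(3),'grip',round(s['grip_width'],2),'F',s['ft_force'].round(1))
for a in sys.argv[1:]:
    w=np.array(eval(a));print(a,'->',(R.T@(w-s['position'])).round(4))
E
python3 d.py "(.561,-.061,.12)"
```

```text
t 0.6 pos [0.3619 0.3786 0.1981] yaw 113.6 tilt [-0. -0. -1.] grip 0.63 F [0.9 0.3 0.1]
(.561,-.061,.12) -> [-0.4825  0.0064  0.0781]
```

Request:
step_arm:
  commands:
    - {"travel": [-0.048,0,0]}
    - {"travel": [-0.096,0.001,0]}
    - {"travel": [-0.144,0.002,0]}
    - {"travel": [-0.192,0.003,0.01]}
    - {"travel": [-0.24,0.004,0.02]}

```text
$.commands[0]: bad value
```

Request:
step_arm:
  commands:
    - {"travel": [-0.048,0,0.01]}
    - {"travel": [-0.096,0.001,0.02]}
    - {"travel": [-0.144,0.002,0.03]}
    - {"travel": [-0.192,0.003,0.04]}
    - {"travel": [-0.24,0.003,0.05]}

```text
$.commands[0]: bad value
```

```bash
python3 - <<'E'
from h import *
import runpy
m=ctrl.camera_model('wrist');print(m)
im=ctrl.get_image('wrist');cv2.imwrite('pics/w1.png',im[:,:,::-1])
E
python3 d.py "(.561,-.061,.018)"
```

```text
{'fx': 298.9230699021279, 'fy': 298.9230699021279, 'cx': 260.8925278469594, 'cy': 190.43772067669812, 'k1': -0.04192931764776651, 'T_tool_cam': array([[-2.19938794e-04, -9.54187356e-01, -2.99209693e-01,
         8.22795691e-02],
       [ 9.99999861e-01, -3.53544858e-04,  3.92397950e-04,
         6.75842935e-04],
       [-4.80205212e-04, -2.99209565e-01,  9.54187301e-01,
        -1.85522373e-01],
       [ 0.00000000e+00,  0.00000000e+00,  0.00000000e+00,
         1.00000000e+00]])}
t 0.65 pos [0.3673 0.3699 0.1984] yaw 112.7 tilt [ 0.002 -0.005 -1.   ] grip 0.59 F [ 3.1 -7.7 -0.3]
(.561,-.061,.018) -> [-0.4712  0.0127  0.1831]
```

View pics/w1.png

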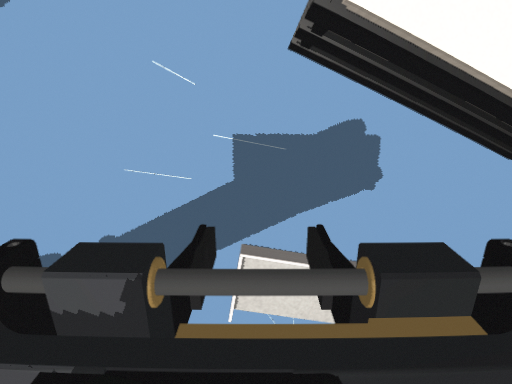

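The wrist view shows the fingers still closing and the tray at about (290,285), with the camera facing the push direction. The calls were refused because each row needs a "turn".

Request:
step_arm:
  commands:
    - {"travel": [-0.048,0,0],"turn": [0,0,0]}
    - {"travel": [-0.096,0.001,0],"turn": [0,0,0]}
    - {"travel": [-0.144,0.002,0],"turn": [0,0,0]}
    - {"travel": [-0.192,0.003,0.01],"turn": [0,0,0]}
    - {"travel": [-0.24,0.004,0.02],"turn": [0,0,0]}

```text
time: 1.15
position: [0.4632, 0.1614, 0.1784]
tool_rot: [1.711, 2.634, 0.002]
ft_force: [0.6, 0.8, 0.3]
grip_width: 0.124
grip_force: 0.0
```

Request:
step_arm:
  commands:
    - {"travel": [-0.048,0,0.01],"turn": [0,0,0]}
    - {"travel": [-0.096,0.001,0.02],"turn": [0,0,0]}
    - {"travel": [-0.144,0.002,0.03],"turn": [0,0,0]}
    - {"travel": [-0.192,0.003,0.04],"turn": [0,0,0]}
    - {"travel": [-0.24,0.003,0.05],"turn": [0,0,0]}

```text
time: 1.65
position: [0.5634, -0.0565, 0.128]
tool_rot: [1.71, 2.635, 0.001]
ft_force: [0.6, 1.2, -0.4]
grip_width: 0.002
grip_force: 0.0
```

Request:
step_arm:
  commands:
    - {"travel": [0,0,0],"turn": [0,0,0]}
    - {"travel": [0,0,0],"turn": [0,0,0]}
    - {"travel": [0,0,0],"turn": [0,0,0]}

```text
time: 1.95
position: [0.5626, -0.0535, 0.1282]
tool_rot: [-1.709, -2.635, -0.001]
ft_force: [-0.3, 0.3, -0.3]
grip_width: 0.001
grip_force: 0.0
```

```bash
python3 d.py "(.561,-.061,.018)"; python3 - <<'E'
from h import *
im=ctrl.get_image('wrist');cv2.imwrite('pics/w2.png',im[:,:,::-1])
E

```

```text
t 1.95 pos [ 0.5626 -0.0535  0.1282] yaw 114.1 tilt [-0.001  0.001 -1.   ] grip 0.0 F [-0.3  0.3 -0.3]
(.561,-.061,.018) -> [-0.0063 -0.0045  0.1102]
```

View pics/w2.png

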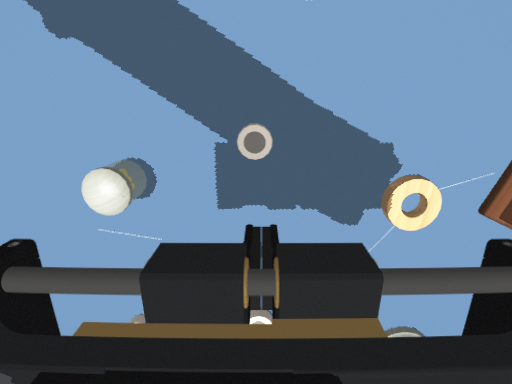

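Magnet a is at pixel (255,141), straight ahead of the closed fingers at (262,240). The jar is at left (107,190) and the tape roll at right (412,203). I'll measure a with the wrist camera.

```bash
cat >> h.py <<'E'
def wray(px,z,s):
    m=ctrl.camera_model('wrist');d=(np.array(px,float)-[m['cx'],m['cy']])/[m['fx'],m['fy']]
    u=d.copy()
    for _ in range(20):u=d/(1+m['k1']*(u@u))
    T=m['T_tool_cam'];R=Ro.from_rotvec(s['tool_rot']).as_matrix()
    v=R@T[:3,:3]@np.array([*u,1]);o=s['position']+R@T[:3,3]
    return o+v*(z-o[2])/v[2]
E
python3 - <<'E'
from h import *
s=ctrl.get_state();R=Ro.from_rotvec(s['tool_rot']).as_matrix()
p=wray((255,141),.016,s);print(p,R.T@(p-s['position']));print(wray((412,203),.018,s))
E
```

```text
[ 0.54158155 -0.0182319   0.016     ] [ 0.04034613 -0.00505305  0.11248971]
[ 0.72017135 -0.00947365  0.018     ]
```

Request:
step_arm:
  commands:
    - {"travel": [-0.01,-0.005,0.03],"turn": [0,0,0]}
    - {"travel": [-0.012,-0.005,0.06],"turn": [0,0,0]}
    - {"travel": [-0.012,-0.005,0.085],"turn": [0,0,0]}
    - {"travel": [-0.012,-0.005,0.1],"turn": [0,0,0]}
    - {"travel": [-0.012,-0.005,0.108],"turn": [0,0,0]}

```text
time: 2.5
position: [0.5625, -0.0665, 0.0195]
tool_rot: [-1.708, -2.635, 0.0]
ft_force: [0.4, -0.2, 0.3]
grip_width: 0.007
grip_force: 0.0
```

Request:
step_arm:
  commands:
    - {"travel": [0.005,0,0],"turn": [0,0,0]}
    - {"travel": [0.015,0,0],"turn": [0,0,0]}
    - {"travel": [0.025,0,0],"turn": [0,0,0]}
    - {"travel": [0.04,0,0],"turn": [0,0,0]}
    - {"travel": [0.055,0,0],"turn": [0,0,0]}

```text
time: 3.0
position: [0.541, -0.0163, 0.0215]
tool_rot: [1.711, 2.634, 0.003]
ft_force: [-0.1, 0.9, 0.7]
grip_width: 0.005
grip_force: 0.0
```

```bash
python3 d.py "(.449,.192,.018)";  python3 - <<'E'
from h import *
im=ctrl.get_image('wrist');cv2.imwrite('pics/w3.png',im[:,:,::-1])
E
```

```text
t 3.0 pos [ 0.541  -0.0163  0.0215] yaw 114.0 tilt [ 0.002  0.001 -1.   ] grip 0.01 F [-0.1  0.9  0.7]
(.449,.192,.018) -> [0.2277 0.0006 0.0035]
```

View pics/w3.png

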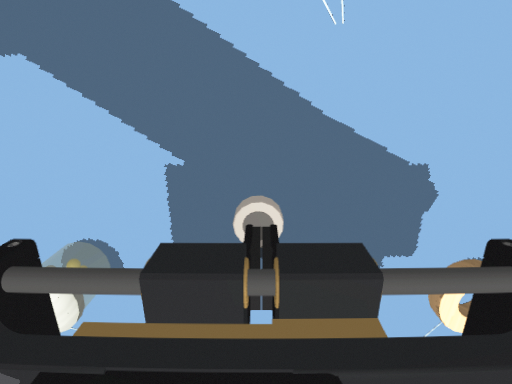

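The magnet is at (258,220), centred against the fingertips, so I'll keep pushing.

Request:
step_arm:
  commands:
    - {"travel": [0.018,0,0.001],"turn": [0,0,0]}
    - {"travel": [0.036,0,0.002],"turn": [0,0,0]}
    - {"travel": [0.054,0,0.002],"turn": [0,0,0]}
    - {"travel": [0.072,0,0.002],"turn": [0,0,0]}
    - {"travel": [0.09,0,0.002],"turn": [0,0,0]}

```text
time: 3.55
position: [0.5044, 0.0656, 0.0194]
tool_rot: [1.711, 2.634, 0.003]
ft_force: [0.1, -0.5, -0.3]
grip_width: 0.008
grip_force: 0.0
```

```bash
cat > w.py <<'E'
from h import *
s=ctrl.get_state();im=ctrl.get_image('wrist');cv2.imwrite('pics/wl.png',im[:,:,::-1])
R=Ro.from_rotvec(s['tool_rot']).as_matrix()
m=masks(im)['white'];m[235:]=0
for b in blobs(m,150,8000):
    p=wray(b[0],.016,s);print(b[0],b[1],b[2],'world',p.round(3),'tool',(R.T@(p-s['position'])).round(3))
E
python3 w.py; python3 d.py "(.449,.192,.018)"
```

```text
t 3.6 pos [0.503  0.0691 0.0191] yaw 114.2 tilt [-0.     0.003 -1.   ] grip 0.0 F [-0.7  2.3 -0.7]
(.449,.192,.018) -> [0.1342 0.0011 0.0014]
```

```bash
python3 - <<'E'
from h import *
im=cv2.imread('pics/wl.png')[:,:,::-1]
for r in (205,215,222): print(r,[tuple(int(v) for v in im[r,c]) for c in range(222,300,8)])
E
```

```text
205 [(78, 101, 125), (79, 102, 126), (78, 102, 126), (77, 101, 124), (78, 102, 126), (78, 102, 126), (78, 102, 125), (78, 102, 126), (79, 102, 126), (79, 102, 126)]
215 [(79, 101, 126), (78, 101, 125), (78, 101, 125), (77, 101, 125), (79, 102, 126), (78, 102, 126), (78, 101, 125), (78, 102, 125), (80, 103, 127), (79, 102, 126)]
222 [(79, 102, 126), (78, 102, 126), (78, 101, 126), (79, 103, 126), (78, 102, 125), (79, 103, 126), (79, 102, 126), (79, 102, 126), (78, 102, 125), (78, 101, 125)]
```

Not ahead of the fingers, so I'll take a look.

View pics/wl.png

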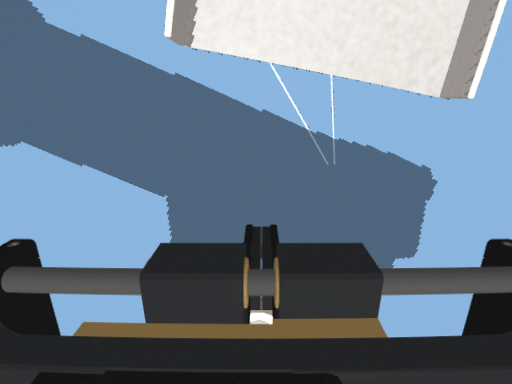

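```bash
python3 - <<'E'
from h import *
for n,roi in[('top',(90,130,300,250)),('scene',(190,160,470,285))]:
    im=ctrl.get_image(n);cv2.imwrite(f'pics/{n}1.png',im[:,:,::-1])
    m=masks(im)['white'].astype('uint8');k=np.zeros_like(m);k[roi[1]:roi[3],roi[0]:roi[2]]=1
    for b in blobs(cv2.morphologyEx(m*k,cv2.MORPH_CLOSE,np.ones((5,5))),20): print(n,b[0],b[1],ray(n,b[0],.012).round(3))
E
```

```text
top [196.8 143.6] 92 [ 0.732 -0.017  0.012]
top [255.7 168.9] 98 [ 0.638 -0.227  0.012]
top [114.3 211. ] 710 [0.492 0.268 0.012]
top [196.9 196.3] 98 [ 0.542 -0.019  0.012]
top [276.4 206. ] 102 [ 0.505 -0.297  0.012]
top [223.6 227.2] 148 [ 0.432 -0.113  0.012]
scene [192.  164.6] 56 [ 0.456 -0.463  0.012]
scene [301.7 176.2] 219 [ 0.395 -0.124  0.012]
scene [233.4 185.1] 113 [ 0.51  -0.296  0.012]
scene [324.1 215. ] 147 [ 0.547 -0.019  0.012]
scene [237.5 218.6] 149 [ 0.642 -0.225  0.012]
scene [214.1 271.7] 796 [ 0.827 -0.201  0.012]
```

The magnet did not move: top and scene still put it at (0.542,-0.019), so the fingertips passed over it. They must sit higher than I assumed. I'll feel for the counter here in small steps.

Request:
step_arm:
  commands:
    - {"travel": [0,0,0.003],"turn": [0,0,0]}
    - {"travel": [0,0,0.006],"turn": [0,0,0]}
    - {"travel": [0,0,0.006],"turn": [0,0,0]}

```text
time: 4.0
position: [0.5042, 0.0633, 0.012]
tool_rot: [-1.714, -2.633, 0.001]
ft_force: [-0.3, -0.3, 0.3]
grip_width: 0.007
grip_force: 0.0
```

```bash
python3 - <<'E'
from h import *
import glob
# apparent magnet scale in w2: check camera height
im=cv2.imread('pics/w2.png')[:,:,::-1].copy()
m=(cv2.cvtColor(im,cv2.COLOR_RGB2HSV)[...,1]<70).astype('uint8');m[200:]=0;m[:110]=0
for b in blobs(m[:, :],200): print(b)
s=ctrl.get_state();print(s['position'],s['ft_force'])
E
```

```text
(array([254.3, 141.1]), np.int32(1063), array([236, 123,  37,  37], dtype=int32))
(array([114. , 181.9]), np.int32(2059), array([ 81, 160,  66,  40], dtype=int32))
[0.50416972 0.06330547 0.01197495] [-0.26859679 -0.33579986  0.25406663]
```

Request:
step_arm:
  commands:
    - {"travel": [0,0,0.002],"turn": [0,0,0]}
    - {"travel": [0,0,0.004],"turn": [0,0,0]}
    - {"travel": [0,0,0.004],"turn": [0,0,0]}

```text
time: 4.3
position: [0.5041, 0.0641, 0.0081]
tool_rot: [-1.712, -2.633, 0.001]
ft_force: [0.3, 0.3, -0.1]
grip_width: 0.004
grip_force: 0.0
```

Request:
step_arm:
  commands:
    - {"travel": [0,0,0.001],"turn": [0,0,0]}
    - {"travel": [0,0,0.002],"turn": [0,0,0]}
    - {"travel": [0,0,0.002],"turn": [0,0,0]}

```text
time: 4.6
position: [0.5042, 0.0644, 0.0064]
tool_rot: [-1.712, -2.634, 0.0]
ft_force: [0.3, -0.2, -0.6]
grip_width: 0.007
grip_force: 0.0
```

Request:
step_arm:
  commands:
    - {"travel": [0,0,0.001],"turn": [0,0,0]}
    - {"travel": [0,0,0.002],"turn": [0,0,0]}
    - {"travel": [0,0,0.002],"turn": [0,0,0]}

```text
time: 4.9
position: [0.5042, 0.0644, 0.0043]
tool_rot: [-1.712, -2.634, 0.0]
ft_force: [0.9, -0.5, 0.3]
grip_width: 0.007
grip_force: 0.0
```

Request:
step_arm:
  commands:
    - {"travel": [0,0,0.001],"turn": [0,0,0]}
    - {"travel": [0,0,0.002],"turn": [0,0,0]}
    - {"travel": [0,0,0.002],"turn": [0,0,0]}

```text
time: 5.2
position: [0.5041, 0.0644, 0.0023]
tool_rot: [-1.712, -2.634, 0.0]
ft_force: [-0.8, 0.3, -0.2]
grip_width: 0.006
grip_force: 0.0
```

```bash
python3 - <<'E'
from h import *
im=ctrl.get_image('wrist');cv2.imwrite('pics/w5.png',im[:,:,::-1])
print(ctrl.get_state()['ft_force'])
E
```

```text
[-1.07030759  0.61072733 -0.06019969]
```

View pics/w5.png

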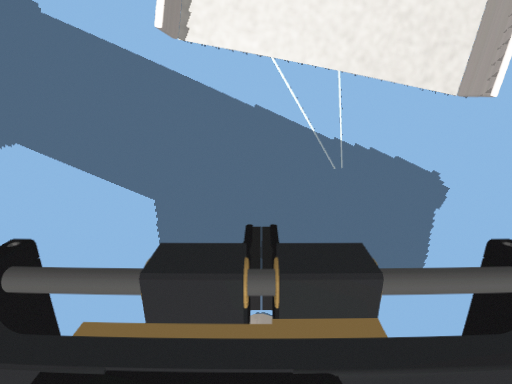

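The fingers still aren't touching. The tray edge, with floor corners near (187,40) and (461,94), gives a height check: its inside width must come out at 170 mm.

```bash
python3 - <<'E'
from h import *
s=ctrl.get_state()
for dz in(0,.005,.01,.015,.02):
    t=dict(s);t['position']=s['position']+[0,0,dz]
    a=wray((187,40),0,t);b=wray((461,94),0,t);print(dz,np.linalg.norm(a-b),a.round(3),b.round(3))
t=dict(s)
w2=dict(s);w2['position']=np.array([.5626,-.0535,.1282]);w2['tool_rot']=[-1.709,-2.635,-.001]
print(wray((261,320),.016,s))
E
```

```text
0 0.16751476503338214 [0.42  0.152 0.   ] [0.582 0.192 0.   ]
0.005 0.17197202921810856 [0.418 0.152 0.   ] [0.585 0.194 0.   ]
0.01 0.17642929340283506 [0.417 0.152 0.   ] [0.588 0.195 0.   ]
0.015 0.18088655758756159 [0.416 0.153 0.   ] [0.591 0.196 0.   ]
0.02 0.18534382177228803 [0.414 0.153 0.   ] [0.594 0.198 0.   ]
[0.53223344 0.00324688 0.016     ]
```

Request:
step_arm:
  commands:
    - {"travel": [0,0,0.001],"turn": [0,0,0]}
    - {"travel": [0,0,0.002],"turn": [0,0,0]}
    - {"travel": [0,0,0.002],"turn": [0,0,0]}

```text
time: 5.55
position: [0.5042, 0.0644, 0.0003]
tool_rot: [-1.712, -2.634, 0.0]
ft_force: [0.3, 0.8, -0.8]
grip_width: 0.008
grip_force: 0.0
```

Request:
step_arm:
  commands:
    - {"travel": [0,0,0.001],"turn": [0,0,0]}
    - {"travel": [0,0,0.002],"turn": [0,0,0]}
    - {"travel": [0,0,0.002],"turn": [0,0,0]}

```text
time: 5.85
position: [0.5041, 0.0644, -0.0017]
tool_rot: [-1.712, -2.634, 0.0]
ft_force: [0.4, 0.1, -0.6]
grip_width: 0.001
grip_force: 0.0
```

Request:
step_arm:
  commands:
    - {"travel": [0,0,0.001],"turn": [0,0,0]}
    - {"travel": [0,0,0.002],"turn": [0,0,0]}
    - {"travel": [0,0,0.002],"turn": [0,0,0]}

```text
time: 6.15
position: [0.5041, 0.0644, -0.0037]
tool_rot: [-1.712, -2.634, 0.0]
ft_force: [0.4, 0.1, 0.6]
grip_width: 0.008
grip_force: 0.0
```

Request:
step_arm:
  commands:
    - {"travel": [0,0,0.001],"turn": [0,0,0]}
    - {"travel": [0,0,0.002],"turn": [0,0,0]}
    - {"travel": [0,0,0.002],"turn": [0,0,0]}

```text
time: 6.45
position: [0.5042, 0.0644, -0.0057]
tool_rot: [-1.712, -2.634, 0.0]
ft_force: [0.1, 0.3, -0.2]
grip_width: 0.007
grip_force: 0.0
```

Request:
step_arm:
  commands:
    - {"travel": [0,0,0.001],"turn": [0,0,0]}
    - {"travel": [0,0,0.002],"turn": [0,0,0]}
    - {"travel": [0,0,0.002],"turn": [0,0,0]}

```text
time: 6.75
position: [0.5041, 0.0644, -0.0077]
tool_rot: [-1.712, -2.634, 0.0]
ft_force: [1.0, 0.7, 0.2]
grip_width: 0.007
grip_force: 0.0
```

```bash
python3 - <<'E'
from h import *
for n in('scene','wrist'):
    im=ctrl.get_image(n);cv2.imwrite(f'pics/{n}6.png',im[:,:,::-1])
im=cv2.imread('pics/scene6.png')[130:290,250:450];cv2.imwrite('pics/s6.png',cv2.resize(im,None,fx=3.6,fy=3.6,interpolation=cv2.INTER_CUBIC))
E
```

```text
(no output)
```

View pics/s6.png

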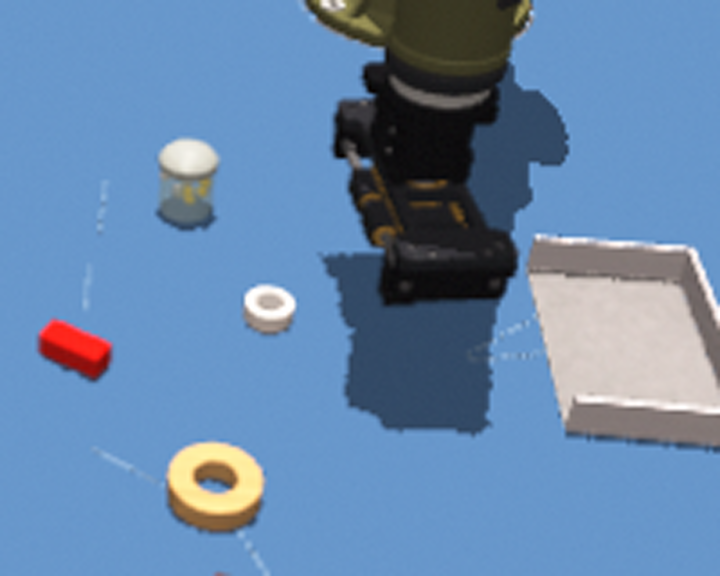

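The scene view shows the gripper body at crop (445,290) standing clear of the counter with its shadow offset below it. The magnet is untouched at (270,307). I'll estimate the body height from the ray.

```bash
python3 - <<'E'
from h import *
for px in((387,302),(505,296)):
    q=(250+px[0]/3.6,130+px[1]/3.6)
    for z in(.04,.06,.08,.1,.12):print(px,z,ray('scene',q,z).round(3))
s=ctrl.get_state();R=Ro.from_rotvec(s['tool_rot']).as_matrix()
for x in(-.0375,.0375):print((s['position']+R@[x,.095,0]).round(3))
m=ctrl.camera_model('scene')
im=cv2.imread('pics/wrist6.png');print(wray((187,40),0,s))
E
```

```text
(387, 302) 0.04 [0.546 0.063 0.04 ]
(387, 302) 0.06 [0.57  0.064 0.06 ]
(387, 302) 0.08 [0.595 0.066 0.08 ]
(387, 302) 0.1 [0.62  0.067 0.1  ]
(387, 302) 0.12 [0.645 0.068 0.12 ]
(505, 296) 0.04 [0.509 0.138 0.04 ]
(505, 296) 0.06 [0.535 0.137 0.06 ]
(505, 296) 0.08 [0.561 0.136 0.08 ]
(505, 296) 0.1 [0.587 0.135 0.1  ]
(505, 296) 0.12 [0.613 0.134 0.12 ]
[ 0.606  0.069 -0.008]
[ 0.576  0.137 -0.008]
[0.42249721 0.15110837 0.        ]
```

Body corners fit a height near 90 mm, and the tips at row 226 fit about 24 mm behind the nominal TCP. So the tips are still roughly 16 mm up. I'll go on down carefully.

Request:
step_arm:
  commands:
    - {"travel": [0,0,0.002],"turn": [0,0,0]}
    - {"travel": [0,0,0.004],"turn": [0,0,0]}
    - {"travel": [0,0,0.006],"turn": [0,0,0]}

```text
time: 7.15
position: [0.5043, 0.0644, -0.0137]
tool_rot: [-1.712, -2.634, -0.0]
ft_force: [0.7, 0.1, -1.0]
grip_width: 0.01
grip_force: 0.0
```

Request:
step_arm:
  commands:
    - {"travel": [0,0,0.001],"turn": [0,0,0]}
    - {"travel": [0,0,0.002],"turn": [0,0,0]}
    - {"travel": [0,0,0.002],"turn": [0,0,0]}

```text
time: 7.45
position: [0.5042, 0.0644, -0.0157]
tool_rot: [-1.712, -2.634, 0.0]
ft_force: [-0.5, 0.5, 0.2]
grip_width: 0.004
grip_force: 0.0
```

Request:
step_arm:
  commands:
    - {"travel": [0,0,0.001],"turn": [0,0,0]}
    - {"travel": [0,0,0.002],"turn": [0,0,0]}
    - {"travel": [0,0,0.002],"turn": [0,0,0]}

```text
time: 7.75
position: [0.5042, 0.0644, -0.0177]
tool_rot: [-1.712, -2.634, 0.0]
ft_force: [0.1, 0.0, -0.2]
grip_width: 0.003
grip_force: 0.0
```

Request:
step_arm:
  commands:
    - {"travel": [0,0,0.001],"turn": [0,0,0]}
    - {"travel": [0,0,0.002],"turn": [0,0,0]}
    - {"travel": [0,0,0.002],"turn": [0,0,0]}

```text
time: 8.05
position: [0.5042, 0.0644, -0.0197]
tool_rot: [-1.712, -2.634, 0.0]
ft_force: [0.1, -0.6, -0.0]
grip_width: 0.008
grip_force: 0.0
```

Request:
step_arm:
  commands:
    - {"travel": [0,0,0.001],"turn": [0,0,0]}
    - {"travel": [0,0,0.002],"turn": [0,0,0]}
    - {"travel": [0,0,0.002],"turn": [0,0,0]}

```text
time: 8.35
position: [0.5042, 0.0644, -0.0217]
tool_rot: [-1.712, -2.634, 0.0]
ft_force: [0.4, 0.3, 0.8]
grip_width: 0.01
grip_force: 0.0
```

Request:
step_arm:
  commands:
    - {"travel": [0,0,0.001],"turn": [0,0,0]}
    - {"travel": [0,0,0.002],"turn": [0,0,0]}
    - {"travel": [0,0,0.002],"turn": [0,0,0]}

```text
time: 8.65
position: [0.5043, 0.0644, -0.0236]
tool_rot: [1.712, 2.634, 0.0]
ft_force: [-0.0, -0.8, -0.4]
grip_width: 0.008
grip_force: 0.0
```

Request:
step_arm:
  commands:
    - {"travel": [0,0,0.001],"turn": [0,0,0]}
    - {"travel": [0,0,0.002],"turn": [0,0,0]}
    - {"travel": [0,0,0.002],"turn": [0,0,0]}

```text
time: 8.95
position: [0.5043, 0.0644, -0.0237]
tool_rot: [-1.712, -2.633, -0.0]
ft_force: [-5.5, -1.0, 17.1]
grip_width: 0.008
grip_force: 8.5
```

The tips touch the counter at TCP z = -0.0237, with 17 N. So I'll work at TCP z of about -0.019. Now lift, go back over magnet a, and come down behind it.

Request:
step_arm:
  commands:
    - {"travel": [0,0,-0.045],"turn": [0,0,0]}
    - {"travel": [-0.03,0.001,-0.06],"turn": [0,0,0]}
    - {"travel": [-0.075,0.001,-0.06],"turn": [0,0,0]}
    - {"travel": [-0.12,0.001,-0.06],"turn": [0,0,0]}
    - {"travel": [-0.141,0.001,-0.06],"turn": [0,0,0]}

```text
time: 9.45
position: [0.5637, -0.069, 0.0352]
tool_rot: [1.716, 2.628, -0.001]
ft_force: [0.3, -0.1, -0.3]
grip_width: 0.003
grip_force: 0.0
```

Request:
step_arm:
  commands:
    - {"travel": [0,0,0.01],"turn": [0,0,0]}
    - {"travel": [0,0,0.03],"turn": [0,0,0]}
    - {"travel": [0,0,0.045],"turn": [0,0,0]}
    - {"travel": [0,0,0.053],"turn": [0,0,0]}
    - {"travel": [0,0,0.053],"turn": [0,0,0]}

```text
time: 9.95
position: [0.5609, -0.0631, -0.0201]
tool_rot: [-1.709, -2.633, 0.002]
ft_force: [-0.0, -0.5, 1.1]
grip_width: 0.005
grip_force: 0.0
```

```bash
python3 d.py "(.5416,-.018,-.019)" "(.449,.192,-.019)"
```

```text
t 9.95 pos [ 0.5609 -0.0631 -0.0201] yaw 114.0 tilt [-0.003  0.    -1.   ] grip 0.01 F [-0.  -0.5  1.1]
(.5416,-.018,-.019) -> [ 0.0491  0.0007 -0.0011]
(.449,.192,-.019) -> [ 0.2786  0.0016 -0.0007]
```

Now push 60 mm first, then check.

Request:
step_arm:
  commands:
    - {"travel": [0.01,0,-0.001],"turn": [0,0,0]}
    - {"travel": [0.02,0,-0.001],"turn": [0,0,0]}
    - {"travel": [0.032,0,-0.001],"turn": [0,0,0]}
    - {"travel": [0.046,0.001,-0.001],"turn": [0,0,0]}
    - {"travel": [0.06,0.001,-0.001],"turn": [0,0,0]}

```text
time: 10.45
position: [0.5388, -0.0071, -0.0171]
tool_rot: [1.711, 2.634, 0.002]
ft_force: [0.2, -0.3, 0.5]
grip_width: -0.004
grip_force: 0.2
```

```bash
cat > w.py <<'E'
from h import *
s=ctrl.get_state();im=ctrl.get_image('wrist')
R=Ro.from_rotvec(s['tool_rot']).as_matrix()
im=im.astype(int);m=(im[...,2]-im[...,0]<20)&(im.max(2)>60);m[238:]=0
for b in blobs(m,150,20000):
    p=wray(b[0],.016,s);print(b[0],b[1],b[2],'world',p.round(3),'tool',(R.T@(p-s['position'])).round(3))
E
python3 w.py; python3 d.py "(.449,.192,-.019)"
```

```text
[260.8 197.7] 3408 [229 164  65  74] world [0.527 0.021 0.016] tool [ 0.03   0.001 -0.033]
t 10.5 pos [ 0.5376 -0.0042 -0.0175] yaw 114.1 tilt [-0.001  0.002 -1.   ] grip 0.0 F [-1.6  2.  -0.4]
(.449,.192,-.019) -> [ 0.2153 -0.0006  0.002 ]
```

Request:
step_arm:
  commands:
    - {"travel": [0.016,0,0.001],"turn": [0,0,0]}
    - {"travel": [0.032,0,0.001],"turn": [0,0,0]}
    - {"travel": [0.048,0,0.001],"turn": [0,0,0]}
    - {"travel": [0.064,0,0.001],"turn": [0,0,0]}
    - {"travel": [0.08,0,0.001],"turn": [0,0,0]}

```text
time: 11.0
position: [0.5061, 0.0653, -0.0184]
tool_rot: [1.712, 2.634, 0.0]
ft_force: [-1.0, -0.7, 0.2]
grip_width: 0.005
grip_force: 0.2
```

```bash
python3 w.py; python3 d.py "(.449,.192,-.019)"
```

```text
[260.7 198.4] 3450 [228 165  66  73] world [0.494 0.093 0.016] tool [ 0.03   0.001 -0.034]
t 11.05 pos [ 0.5048  0.0685 -0.0187] yaw 114.1 tilt [-0.001  0.002 -1.   ] grip 0.0 F [-0.9  2.2 -0.6]
(.449,.192,-.019) -> [ 0.1355 -0.0003  0.0006]
```

Request:
step_arm:
  commands:
    - {"travel": [0.016,0,0],"turn": [0,0,0]}
    - {"travel": [0.032,0,0],"turn": [0,0,0]}
    - {"travel": [0.048,0,0],"turn": [0,0,0]}
    - {"travel": [0.064,0,0],"turn": [0,0,0]}
    - {"travel": [0.08,0,0],"turn": [0,0,0]}

```text
time: 11.55
position: [0.4739, 0.1378, -0.0184]
tool_rot: [1.712, 2.634, 0.0]
ft_force: [-0.3, -1.3, 0.0]
grip_width: 0.005
grip_force: 0.1
```

Request:
step_arm:
  commands:
    - {"travel": [0.014,0,0],"turn": [0,0,0]}
    - {"travel": [0.028,0,0],"turn": [0,0,0]}
    - {"travel": [0.04,0,0],"turn": [0,0,0]}
    - {"travel": [0.048,0,0],"turn": [0,0,0]}
    - {"travel": [0.054,0,0],"turn": [0,0,0]}

```text
time: 12.05
position: [0.452, 0.1872, -0.0185]
tool_rot: [1.712, 2.634, 0.0]
ft_force: [0.5, -0.1, 0.5]
grip_width: 0.002
grip_force: 0.2
```

```bash
python3 d.py "(.507,-.345,.04)"
```

```text
t 12.05 pos [ 0.452   0.1872 -0.0185] yaw 114.0 tilt [ 0.  0. -1.] grip 0.0 F [ 0.5 -0.1  0.5]
(.507,-.345,.04) -> [-0.5086 -0.166  -0.0585]
```

Request:
step_arm:
  commands:
    - {"travel": [-0.012,0,0],"turn": [0,0,0]}
    - {"travel": [-0.03,-0.005,-0.04],"turn": [0,0,0]}
    - {"travel": [-0.055,-0.015,-0.08],"turn": [0,0,7]}
    - {"travel": [-0.1,-0.03,-0.09],"turn": [0,0,14]}
    - {"travel": [-0.146,-0.046,-0.09],"turn": [0,0,21]}

```text
time: 12.55
position: [0.4716, 0.0326, 0.074]
tool_rot: [2.167, 2.271, 0.008]
ft_force: [0.7, 0.3, -0.1]
grip_width: 0.003
grip_force: 0.0
```

```bash
python3 d.py "(.508,-.345,.03)"; python3 - <<'E'
from h import *
im=ctrl.get_image('top');cv2.imwrite('pics/top2.png',im[:,:,::-1])
im=im.astype(int);c=im[180:250,95:160];m=(c.min(2)>165);
for b in blobs(m,3): print(b[0]+[95,180],b[1],ray('top',b[0]+[95,180],.016).round(3))
E
```

```text
t 12.55 pos [0.4716 0.0326 0.074 ] yaw 92.7 tilt [ 0.005  0.002 -1.   ] grip 0.0 F [ 0.7  0.3 -0.1]
(.508,-.345,.03) -> [-0.379   0.0184  0.0434]
[128.6 225.5] 64 [0.441 0.215 0.016]
[114.8 240.8] 4 [0.389 0.26  0.016]
```

Magnet a is in the tray at about x -42, y 57 mm. Next is b.

Request:
step_arm:
  commands:
    - {"travel": [-0.047,0.003,0],"turn": [0,0,0]}
    - {"travel": [-0.094,0.006,0],"turn": [0,0,0]}
    - {"travel": [-0.141,0.01,0],"turn": [0,0,0]}
    - {"travel": [-0.188,0.013,0],"turn": [0,0,0]}
    - {"travel": [-0.235,0.016,0],"turn": [0,0,0]}

```text
time: 13.1
position: [0.4968, -0.2024, 0.0716]
tool_rot: [2.164, 2.277, 0.0]
ft_force: [0.3, -0.2, -0.2]
grip_width: 0.006
grip_force: 0.0
```

Request:
step_arm:
  commands:
    - {"travel": [-0.047,0,0],"turn": [0,0,0]}
    - {"travel": [-0.094,0,0.01],"turn": [0,0,0]}
    - {"travel": [-0.135,0,0.025],"turn": [0,0,0]}
    - {"travel": [-0.145,0,0.035],"turn": [0,0,0]}
    - {"travel": [-0.145,0,0.035],"turn": [0,0,0]}

```text
time: 13.6
position: [0.5018, -0.3467, 0.0346]
tool_rot: [-2.167, -2.27, 0.005]
ft_force: [0.3, 0.9, 0.4]
grip_width: 0.005
grip_force: 0.0
```

```bash
python3 w.py; python3 d.py "(.506,-.297,-.019)"
```

```text
[472.2  51.4] 3011 [440  22  65  59] world [ 0.633 -0.228  0.016] tool [0.112 0.136 0.018]
[267.2 148.1] 2098 [242 122  52  53] world [ 0.505 -0.298  0.016] tool [0.049 0.005 0.019]
t 13.65 pos [ 0.5032 -0.3446  0.0354] yaw 92.8 tilt [-0.003  0.001 -1.   ] grip 0.0 F [-0.7  0.5  0.2]
(.506,-.297,-.019) -> [0.0473 0.0053 0.0544]
```

Request:
step_arm:
  commands:
    - {"travel": [0,0.003,0.015],"turn": [0,0,0]}
    - {"travel": [0,0.004,0.035],"turn": [0,0,0]}
    - {"travel": [0,0.004,0.047],"turn": [0,0,0]}
    - {"travel": [0,0.004,0.053],"turn": [0,0,0]}
    - {"travel": [0,0.004,0.053],"turn": [0,0,0]}

```text
time: 14.15
position: [0.5087, -0.3426, -0.0174]
tool_rot: [-2.161, -2.278, 0.0]
ft_force: [-0.3, 0.9, 0.2]
grip_width: 0.008
grip_force: 0.0
```

Request:
step_arm:
  commands:
    - {"travel": [0.01,0,0],"turn": [0,0,0]}
    - {"travel": [0.02,0,0],"turn": [0,0,0]}
    - {"travel": [0.032,0,0],"turn": [0,0,0]}
    - {"travel": [0.046,0,0],"turn": [0,0,0]}
    - {"travel": [0.06,0,0],"turn": [0,0,0]}

```text
time: 14.65
position: [0.506, -0.2823, -0.0163]
tool_rot: [2.163, 2.278, 0.001]
ft_force: [1.2, 0.0, 0.9]
grip_width: 0.006
grip_force: 0.2
```

```bash
python3 w.py; python3 d.py "(.4815,.200,-.019)"
```

```text
[502.5  20.4] 686 [489   0  23  42] world [ 0.615 -0.157  0.016] tool [ 0.119  0.115 -0.032]
[488.1 163.6] 2925 [459 131  53  66] world [ 0.626 -0.226  0.016] tool [ 0.05   0.123 -0.032]
[260.7 197.2] 3365 [229 164  64  74] world [ 0.505 -0.252  0.016] tool [ 0.031  0.001 -0.032]
t 14.7 pos [ 0.5062 -0.279  -0.0168] yaw 93.1 tilt [-0.     0.003 -1.   ] grip 0.01 F [ 0.6  2.4 -0.6]
(.4815,.200,-.019) -> [0.4796 0.0014 0.0039]
```

Request:
step_arm:
  commands:
    - {"travel": [0.018,0,0.001],"turn": [0,0,0]}
    - {"travel": [0.036,0,0.002],"turn": [0,0,0]}
    - {"travel": [0.054,0,0.002],"turn": [0,0,0]}
    - {"travel": [0.072,0,0.002],"turn": [0,0,0]}
    - {"travel": [0.09,0,0.002],"turn": [0,0,0]}

```text
time: 15.2
position: [0.501, -0.1927, -0.0185]
tool_rot: [-2.163, -2.278, -0.001]
ft_force: [-0.6, -0.3, 0.3]
grip_width: 0.006
grip_force: 0.1
```

Request:
step_arm:
  commands:
    - {"travel": [0.018,0,0],"turn": [0,0,0]}
    - {"travel": [0.036,0,0],"turn": [0,0,0]}
    - {"travel": [0.054,0,0],"turn": [0,0,0]}
    - {"travel": [0.072,0,0],"turn": [0,0,0]}
    - {"travel": [0.09,0,0],"turn": [0,0,0]}

```text
time: 15.7
position: [0.4963, -0.1028, -0.0185]
tool_rot: [-2.163, -2.278, -0.001]
ft_force: [0.1, -0.1, -0.3]
grip_width: 0.008
grip_force: 0.1
```

```bash
python3 w.py; python3 d.py "(.4815,.200,-.019)"
```

```text
[260.8 198.4] 3459 [228 165  66  69] world [ 0.496 -0.072  0.016] tool [ 0.031  0.001 -0.034]
t 15.75 pos [ 0.4962 -0.0991 -0.0188] yaw 93.2 tilt [-0.001  0.003 -1.   ] grip 0.0 F [-0.9  3.2 -0.6]
(.4815,.200,-.019) -> [0.2994 0.0019 0.0011]
```

Request:
step_arm:
  commands:
    - {"travel": [0.018,0,0],"turn": [0,0,0]}
    - {"travel": [0.036,0,0],"turn": [0,0,0]}
    - {"travel": [0.054,0,0],"turn": [0,0,0]}
    - {"travel": [0.072,0,0],"turn": [0,0,0]}
    - {"travel": [0.09,0,0],"turn": [0,0,0]}

```text
time: 16.25
position: [0.4918, -0.0138, -0.0184]
tool_rot: [2.163, 2.278, 0.0]
ft_force: [0.6, -0.6, 0.4]
grip_width: 0.004
grip_force: 0.1
```

Request:
step_arm:
  commands:
    - {"travel": [0.018,0,0],"turn": [0,0,0]}
    - {"travel": [0.036,0,0],"turn": [0,0,0]}
    - {"travel": [0.054,0,0],"turn": [0,0,0]}
    - {"travel": [0.072,0,0],"turn": [0,0,0]}
    - {"travel": [0.09,0,0],"turn": [0,0,0]}

```text
time: 16.75
position: [0.4872, 0.076, -0.0184]
tool_rot: [2.163, 2.278, 0.0]
ft_force: [0.6, -0.6, 0.5]
grip_width: 0.007
grip_force: 0.2
```

```bash
python3 w.py; python3 d.py "(.4815,.200,-.019)"
```

```text
[260.8 198.4] 3464 [228 165  66  73] world [0.486 0.107 0.016] tool [ 0.031  0.001 -0.034]
t 16.8 pos [ 0.487   0.0798 -0.0185] yaw 93.2 tilt [ 0.     0.002 -1.   ] grip 0.0 F [ 0.5  3.5 -0.1]
(.4815,.200,-.019) -> [0.1203 0.0011 0.0008]
```

Request:
step_arm:
  commands:
    - {"travel": [0.018,0,0],"turn": [0,0,0]}
    - {"travel": [0.036,0,0],"turn": [0,0,0]}
    - {"travel": [0.054,0,0],"turn": [0,0,0]}
    - {"travel": [0.072,0,0],"turn": [0,0,0]}
    - {"travel": [0.088,0,0],"turn": [0,0,0]}

```text
time: 17.3
position: [0.4828, 0.1637, -0.0185]
tool_rot: [2.164, 2.278, 0.0]
ft_force: [0.2, -0.4, -0.0]
grip_width: 0.005
grip_force: 0.1
```

Request:
step_arm:
  commands:
    - {"travel": [0.012,0,0],"turn": [0,0,0]}
    - {"travel": [0.022,0,0],"turn": [0,0,0]}
    - {"travel": [0.03,0,0],"turn": [0,0,0]}
    - {"travel": [0.03,0,0],"turn": [0,0,0]}
    - {"travel": [0.015,0,0],"turn": [0,0,0]}

```text
time: 17.8
position: [0.4819, 0.1798, -0.0186]
tool_rot: [-2.16, -2.281, -0.001]
ft_force: [0.2, -0.1, -0.0]
grip_width: 0.002
grip_force: 0.0
```

Request:
step_arm:
  commands:
    - {"travel": [-0.02,0,-0.035],"turn": [0,0,0]}
    - {"travel": [-0.04,0.01,-0.075],"turn": [0,0,-8]}
    - {"travel": [-0.08,0.03,-0.09],"turn": [0,0,-16]}
    - {"travel": [-0.12,0.05,-0.09],"turn": [0,0,-24]}
    - {"travel": [-0.16,0.07,-0.09],"turn": [0,0,-32]}

```text
time: 18.3
position: [0.5568, 0.0268, 0.0726]
tool_rot: [1.49, 2.765, 0.003]
ft_force: [0.6, 0.1, -0.3]
grip_width: 0.006
grip_force: 0.0
```

```bash
python3 d.py "(.678,-.256,.035)"; python3 - <<'E'
from h import *
im=ctrl.get_image('top');cv2.imwrite('pics/top3.png',im[:,:,::-1])
im=im.astype(int);c=im[180:250,95:160];m=(c.min(2)>165);
for b in blobs(m,3): print(b[0]+[95,180],b[1],ray('top',b[0]+[95,180],.016).round(3))
E
```

```text
t 18.3 pos [0.5568 0.0268 0.0726] yaw 123.4 tilt [ 0.002  0.001 -1.   ] grip 0.01 F [ 0.6  0.1 -0.3]
(.678,-.256,.035) -> [-0.3029 -0.0544  0.0375]
[122.7 213.6] 26 [0.482 0.237 0.016]
[114.8 240.8] 4 [0.389 0.26  0.016]
```

Request:
step_arm:
  commands:
    - {"travel": [-0.045,-0.008,0],"turn": [0,0,-6]}
    - {"travel": [-0.09,-0.016,0],"turn": [0,0,-12]}
    - {"travel": [-0.135,-0.024,0],"turn": [0,0,-18]}
    - {"travel": [-0.18,-0.032,0],"turn": [0,0,-21]}
    - {"travel": [-0.225,-0.04,0],"turn": [0,0,-21]}

```text
time: 18.85
position: [0.6448, -0.1841, 0.0715]
tool_rot: [-0.97, -2.988, 0.001]
ft_force: [0.2, -0.2, 0.8]
grip_width: 0.003
grip_force: 0.0
```

```bash
python3 d.py "(.678,-.256,.035)"
```

```text
t 18.85 pos [ 0.6448 -0.1841  0.0715] yaw 144.0 tilt [-0.001 -0.    -1.   ] grip 0.0 F [ 0.2 -0.2  0.8]
(.678,-.256,.035) -> [-0.0691 -0.0386  0.0365]
```

Request:
step_arm:
  commands:
    - {"travel": [-0.035,-0.02,0],"turn": [0,0,0]}
    - {"travel": [-0.069,-0.039,0.01],"turn": [0,0,0]}
    - {"travel": [-0.069,-0.039,0.03],"turn": [0,0,0]}
    - {"travel": [-0.069,-0.039,0.036],"turn": [0,0,0]}
    - {"travel": [-0.069,-0.039,0.036],"turn": [0,0,0]}

```text
time: 19.35
position: [0.6768, -0.2522, 0.0339]
tool_rot: [-0.968, -2.985, -0.0]
ft_force: [0.3, 0.5, 0.2]
grip_width: 0.005
grip_force: 0.0
```

```bash
python3 w.py; python3 d.py "(.639,-.2265,-.019)"
```

```text
[365.3  66.7] 3072 [322  35  87  63] world [ 0.634 -0.139  0.016] tool [0.101 0.067 0.018]
[255.9 149.5] 2093 [230 124  52  52] world [ 0.637 -0.227  0.016] tool [ 0.047 -0.003  0.018]
t 19.4 pos [ 0.6779 -0.2517  0.0352] yaw 144.1 tilt [-0.001  0.001 -1.   ] grip 0.0 F [-0.2  0.3  0.4]
(.639,-.2265,-.019) -> [ 0.0462 -0.0023  0.0543]
```

Request:
step_arm:
  commands:
    - {"travel": [0,-0.003,0.015],"turn": [0,0,0]}
    - {"travel": [0,-0.003,0.035],"turn": [0,0,0]}
    - {"travel": [0,-0.003,0.047],"turn": [0,0,0]}
    - {"travel": [0,-0.003,0.053],"turn": [0,0,0]}
    - {"travel": [0,-0.003,0.053],"turn": [0,0,0]}

```text
time: 19.9
position: [0.6764, -0.2541, -0.0184]
tool_rot: [-0.966, -2.988, -0.0]
ft_force: [0.1, -0.8, 0.9]
grip_width: 0.005
grip_force: 0.0
```

Request:
step_arm:
  commands:
    - {"travel": [0.01,0,0],"turn": [0,0,0]}
    - {"travel": [0.02,0,0],"turn": [0,0,0]}
    - {"travel": [0.032,0,0],"turn": [0,0,0]}
    - {"travel": [0.046,0,0],"turn": [0,0,0]}
    - {"travel": [0.06,0,0],"turn": [0,0,0]}

```text
time: 20.4
position: [0.6278, -0.2189, -0.0166]
tool_rot: [0.967, 2.988, 0.001]
ft_force: [1.3, -0.6, 0.2]
grip_width: 0.005
grip_force: 0.1
```

```bash
python3 w.py; python3 d.py
```

```text
[388.7 172.9] 4678 [336 138 105  73] world [ 0.632 -0.138  0.016] tool [ 0.044  0.068 -0.033]
[260.9 197.3] 3360 [229 164  65  67] world [ 0.604 -0.201  0.016] tool [ 0.03   0.    -0.033]
t 20.45 pos [ 0.6259 -0.2171 -0.017 ] yaw 144.2 tilt [-0.001  0.003 -1.   ] grip 0.0 F [-2.6  1.2 -1.1]
```

Request:
step_arm:
  commands:
    - {"travel": [0.018,0,0.001],"turn": [0,0,0]}
    - {"travel": [0.036,0,0.002],"turn": [0,0,0]}
    - {"travel": [0.054,0,0.002],"turn": [0,0,0]}
    - {"travel": [0.068,0,0.002],"turn": [0,0,0]}
    - {"travel": [0.078,0,0.002],"turn": [0,0,0]}

```text
time: 20.95
position: [0.5647, -0.1731, -0.0189]
tool_rot: [0.967, 2.988, 0.002]
ft_force: [0.7, -1.1, 1.4]
grip_width: 0.009
grip_force: 0.1
```

```bash
python3 w.py; python3 d.py "(.542,-.205,.02)"
```

```text
[195.7   6. ] 592 [168   0  59  16] world [ 0.449 -0.125  0.016] tool [ 0.122 -0.029 -0.035]
[136.4  93.3] 155 [ 83  51 102  81] world [ 0.461 -0.172  0.016] tool [ 0.084 -0.06  -0.035]
[261.  198.6] 3451 [228 165  67  68] world [ 0.54  -0.155  0.016] tool [ 0.03   0.    -0.035]
t 21.0 pos [ 0.5635 -0.1721 -0.0192] yaw 144.2 tilt [-0.001  0.002 -1.   ] grip 0.01 F [-0.5 -0.9 -0.5]
(.542,-.205,.02) -> [-0.0018 -0.0392 -0.0392]
```

Request:
step_arm:
  commands:
    - {"travel": [-0.02,0,0],"turn": [0,0,0]}
    - {"travel": [-0.03,-0.01,-0.03],"turn": [0,0,8]}
    - {"travel": [-0.025,-0.03,-0.04],"turn": [0,0,16]}
    - {"travel": [-0.01,-0.039,-0.04],"turn": [0,0,24]}
    - {"travel": [-0.002,-0.039,-0.04],"turn": [0,0,32]}

```text
time: 21.5
position: [0.5427, -0.2088, 0.0214]
tool_rot: [1.765, 2.598, 0.0]
ft_force: [-0.4, 0.7, -0.6]
grip_width: 0.001
grip_force: 0.0
```

Request:
step_arm:
  commands:
    - {"travel": [0,0,0],"turn": [0,0,8]}
    - {"travel": [0,0,0],"turn": [0,0,16]}
    - {"travel": [0,0,0],"turn": [0,0,19.5]}
    - {"travel": [0,0,0],"turn": [0,0,19.5]}

```text
time: 21.9
position: [0.5443, -0.2069, 0.0208]
tool_rot: [2.169, 2.271, 0.0]
ft_force: [-0.1, 0.2, -0.5]
grip_width: 0.006
grip_force: 0.0
```

```bash
python3 w.py; python3 d.py "(.540,-.155,-.019)"
```

```text
[52.5 70. ] 8167 [  0  21 124  97] world [ 0.414 -0.113  0.016] tool [ 0.1   -0.126  0.005]
[403.9 124.7] 3500 [371  84  68  85] world [ 0.632 -0.136  0.016] tool [0.066 0.091 0.005]
[258.1 145.8] 2419 [231 118  56  56] world [ 0.541 -0.154  0.016] tool [ 0.053 -0.001  0.005]
t 21.95 pos [ 0.5442 -0.2069  0.0208] yaw 92.7 tilt [ 0.001 -0.    -1.   ] grip 0.01 F [ 0.4  0.1 -0.2]
(.540,-.155,-.019) -> [ 0.0521 -0.0018  0.0398]
```

Request:
step_arm:
  commands:
    - {"travel": [0,-0.001,0.015],"turn": [0,0,0]}
    - {"travel": [0,-0.001,0.03],"turn": [0,0,0]}
    - {"travel": [0,-0.001,0.039],"turn": [0,0,0]}
    - {"travel": [0,-0.001,0.039],"turn": [0,0,0]}
    - {"travel": [0.01,-0.001,0.039],"turn": [0,0,0]}

```text
time: 22.45
position: [0.5418, -0.1984, -0.0187]
tool_rot: [2.172, 2.269, -0.002]
ft_force: [-0.6, 0.2, -0.1]
grip_width: -0.0
grip_force: 0.0
```

Request:
step_arm:
  commands:
    - {"travel": [0.01,0,0],"turn": [0,0,0]}
    - {"travel": [0.02,0,0],"turn": [0,0,0]}
    - {"travel": [0.034,0,0],"turn": [0,0,0]}
    - {"travel": [0.05,0,0],"turn": [0,0,0]}
    - {"travel": [0.068,0,0],"turn": [0,0,0]}

```text
time: 22.95
position: [0.5395, -0.1273, -0.0181]
tool_rot: [2.169, 2.272, 0.001]
ft_force: [1.3, -0.4, -0.1]
grip_width: 0.005
grip_force: 0.2
```

Request:
step_arm:
  commands:
    - {"travel": [0.018,0,0.001],"turn": [0,0,0]}
    - {"travel": [0.036,0,0.001],"turn": [0,0,0]}
    - {"travel": [0.054,0,0.001],"turn": [0,0,0]}
    - {"travel": [0.072,0,0.001],"turn": [0,0,0]}
    - {"travel": [0.09,0,0.001],"turn": [0,0,0]}

```text
time: 23.45
position: [0.5351, -0.0368, -0.0192]
tool_rot: [-2.169, -2.273, -0.001]
ft_force: [0.9, -0.4, 0.6]
grip_width: 0.004
grip_force: 0.1
```

```bash
python3 w.py; python3 d.py "(.524,.203,-.019)"
```

```text
[260.7 198.8] 3473 [228 165  66  69] world [ 0.534 -0.006  0.016] tool [ 0.031  0.001 -0.035]
t 23.5 pos [ 0.535  -0.0327 -0.0195] yaw 92.9 tilt [-0.     0.003 -1.   ] grip 0.0 F [0.  3.2 0.2]
(.524,.203,-.019) -> [2.36e-01 1.00e-03 2.00e-04]
```

Request:
step_arm:
  commands:
    - {"travel": [0.018,0,0],"turn": [0,0,0]}
    - {"travel": [0.036,0,0],"turn": [0,0,0]}
    - {"travel": [0.054,0,0],"turn": [0,0,0]}
    - {"travel": [0.072,0,0],"turn": [0,0,0]}
    - {"travel": [0.09,0,0],"turn": [0,0,0]}

```text
time: 24.0
position: [0.531, 0.0521, -0.0191]
tool_rot: [2.169, 2.272, 0.001]
ft_force: [0.2, -0.0, 0.9]
grip_width: 0.001
grip_force: 0.2
```

Request:
step_arm:
  commands:
    - {"travel": [0.018,0,0],"turn": [0,0,0]}
    - {"travel": [0.036,0,0],"turn": [0,0,0]}
    - {"travel": [0.054,0,0],"turn": [0,0,0]}
    - {"travel": [0.072,0,0],"turn": [0,0,0]}
    - {"travel": [0.09,0,0],"turn": [0,0,0]}

```text
time: 24.5
position: [0.5267, 0.142, -0.0192]
tool_rot: [2.169, 2.272, 0.001]
ft_force: [0.2, -0.0, 0.8]
grip_width: 0.004
grip_force: 0.2
```

Request:
step_arm:
  commands:
    - {"travel": [0.016,0,0],"turn": [0,0,0]}
    - {"travel": [0.03,0,0],"turn": [0,0,0]}
    - {"travel": [0.042,0,0],"turn": [0,0,0]}
    - {"travel": [0.05,0,0],"turn": [0,0,0]}
    - {"travel": [0.054,0,0],"turn": [0,0,0]}

```text
time: 25.0
position: [0.5245, 0.1956, -0.0195]
tool_rot: [2.169, 2.272, 0.0]
ft_force: [1.0, -0.6, 0.2]
grip_width: 0.007
grip_force: 0.2
```

Request:
step_arm:
  commands:
    - {"travel": [-0.015,0,0],"turn": [0,0,0]}
    - {"travel": [-0.03,0,-0.04],"turn": [0,0,0]}
    - {"travel": [-0.05,0,-0.085],"turn": [0,0,0]}
    - {"travel": [-0.095,0,-0.1],"turn": [0,0,0]}
    - {"travel": [-0.14,0,-0.1],"turn": [0,0,0]}

```text
time: 25.5
position: [0.5328, 0.0525, 0.0833]
tool_rot: [2.169, 2.27, 0.008]
ft_force: [1.1, 0.0, -0.1]
grip_width: 0.003
grip_force: 0.0
```

Request:
step_arm:
  commands:
    - {"travel": [-0.045,0,0],"turn": [0,0,0]}
    - {"travel": [-0.09,0,-0.01],"turn": [0,0,0]}
    - {"travel": [-0.12,0,-0.02],"turn": [0,0,0]}
    - {"travel": [-0.12,0,-0.02],"turn": [0,0,0]}
    - {"travel": [-0.12,0,-0.02],"turn": [0,0,0]}

```text
time: 26.0
position: [0.5357, -0.0671, 0.1005]
tool_rot: [-2.175, -2.267, -0.001]
ft_force: [0.2, 0.2, 0.4]
grip_width: 0.007
grip_force: 0.0
```

```bash
python3 d.py; python3 - <<'E'
from h import *
E=np.array([.494,.168]);u=np.array([-.208,.978]);v=np.array([.978,.208])
for n in('top','scene'):
    im=ctrl.get_image(n);cv2.imwrite(f'pics/{n}9.png',im[:,:,::-1])
    print({c:[(b[0],b[1]) for b in blobs(m[130:240,170:330],15)] for c,m in masks(im).items() if c!='white'})
    if n=='top':
        m=im[180:250,95:160].min(2)>160
        for b in blobs(m,5):
            p=ray('top',b[0]+[95,180],.016)[:2];print(b[1],p.round(3),'tray',((p-E)@v).round(3),((p-E)@u).round(3))
        cc=cv2.resize(im[120:260,90:300,::-1],None,fx=3.8,fy=3.8,interpolation=cv2.INTER_CUBIC);cv2.imwrite('pics/f.png',cc)
E
```

```text
t 26.0 pos [ 0.5357 -0.0671  0.1005] yaw 92.4 tilt [ 0.     0.001 -1.   ] grip 0.01 F [0.2 0.2 0.4]
{'red': [(array([60.2, 39.8]), np.int32(72))], 'orange': [(array([25.1, 15. ]), np.int32(99))]}
69 [0.524 0.226] tray 0.042 0.051
149 [0.461 0.22 ] tray -0.021 0.058
{'red': [(array([100.4,  96.2]), np.int32(177))], 'orange': []}
```

View pics/f.png

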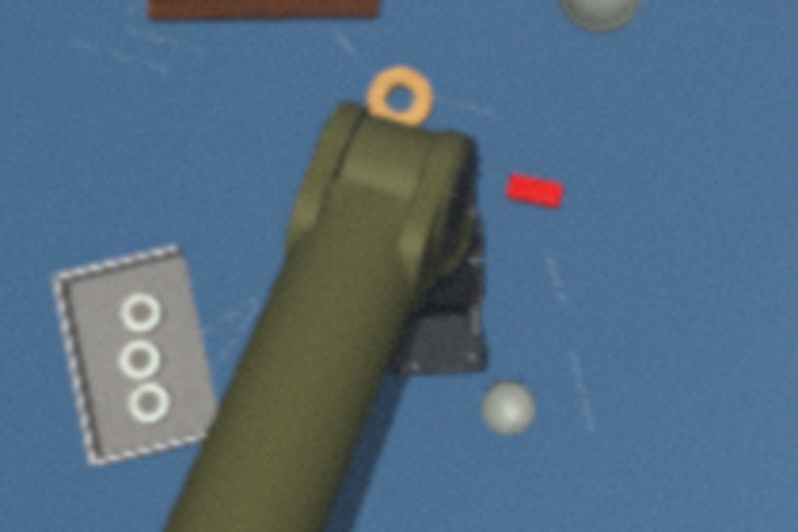

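All three magnets lie well inside the tray, at crop (140,313), (139,358) and (148,403). The eraser, jar and tape roll have not moved, and the arm is clear.

```bash
python3 -c "
from bench import ctrl
print(ctrl.close_job())"
```

```text
the job is handed in; nothing more can be done
None
```

I swept all three magnets flat into the tray, about 50–58 mm past its open edge, and handed the job in at about 26 s. The final overhead view shows the eraser, jar and tape roll where they were; I didn't re-check the stapler and punch, but the arm never went near the turntable. The hand-in gave no verdict.

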